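Tick off two counted trays with their tally keys

TASK

The screw cap and the tweezers have been counted. With the fingertips, lightly push the round key at the front of the tray that holds the screw cap all the way down, then do the same with the key of the tray that holds the tweezers, and withdraw. Leave the keys of the syringe and marker pen trays up, and do not move anything that lies in the trays or on the table.

Things in the scene. Friction and masses are not known exactly. Their poses are not given: they have to be found in the camera images.
- tray_cap: Fixed grey open tray that holds a round white screw cap, 47 mm across and 14 mm high. Four trays look alike: two left, two right of the caps lying fixed over the middle of the table; which place is which varies. 160 x 80 x 26 mm (x, y, z), wall and floor 3 mm; origin: centre of its underside, on the table; x points away from the robot. Its key's housing, 30 mm high, is at its front.
- key_cap_top (a point): Centre of the top face of the round white tally key, 29 mm across, of the tray that holds the cap; it moves with the key. Key up: 49 mm above the table; fully down: 39 mm, still proud of its housing (46 x 70 x 30 mm), which is centred 103 mm in front (-x) of the tray's origin.
- key_cap (a joint): How far this key is pushed down: 0 up, 0.010 m fully down. It moves straight down against about 3 N of friction to a stop and stays where it is left (no return spring); the key's top gives springily by up to 5 mm, 5 N per mm, which is not counted. It counts as down from 7 mm.
- item_cap: The thing in that tray, loose: a round white screw cap, 47 mm across and 14 mm high; lies on the tray floor 3 mm above the table, origin at the centre of its underside. Not to be disturbed.
- tray_tweezers: Fixed grey open tray that holds steel tweezers, 126 x 17 x 10 mm. Four trays look alike: two left, two right of the caps lying fixed over the middle of the table; which place is which varies. 160 x 80 x 26 mm (x, y, z), wall and floor 3 mm; origin: centre of its underside, on the table; x points away from the robot. Its key's housing, 30 mm high, is at its front.
- key_tweezers_top (a point): Centre of the top face of the round white tally key, 29 mm across, of the tray that holds the tweezers; it moves with the key. Key up: 49 mm above the table; fully down: 39 mm, still proud of its housing (46 x 70 x 30 mm), which is centred 103 mm in front (-x) of the tray's origin.
- key_tweezers (a joint): How far this key is pushed down: 0 up, 0.010 m fully down. It moves straight down against about 3 N of friction to a stop and stays where it is left (no return spring); the key's top gives springily by up to 5 mm, 5 N per mm, which is not counted. It counts as down from 7 mm.
- item_tweezers: The thing in that tray, loose: steel tweezers, 126 x 17 x 10 mm; lies on the tray floor 3 mm above the table, origin at the centre of its underside. Not to be disturbed.
- tray_syringe: Fixed grey open tray that holds a small capped syringe, 121 x 20 x 14 mm. Four trays look alike: two left, two right of the caps lying fixed over the middle of the table; which place is which varies. 160 x 80 x 26 mm (x, y, z), wall and floor 3 mm; origin: centre of its underside, on the table; x points away from the robot. Its key's housing, 30 mm high, is at its front.
- key_syringe_top (a point): Centre of the top face of the round white tally key, 29 mm across, of the tray that holds the syringe; it moves with the key. Key up: 49 mm above the table; fully down: 39 mm, still proud of its housing (46 x 70 x 30 mm), which is centred 103 mm in front (-x) of the tray's origin.
- key_syringe (a joint): How far this key is pushed down: 0 up, 0.010 m fully down. It moves straight down against about 3 N of friction to a stop and stays where it is left (no return spring); the key's top gives springily by up to 5 mm, 5 N per mm, which is not counted. It counts as down from 7 mm.
- item_syringe: The thing in that tray, loose: a small capped syringe, 121 x 20 x 14 mm; lies on the tray floor 3 mm above the table, origin at the centre of its underside. Not to be disturbed.
- tray_marker: Fixed grey open tray that holds a blue and white marker pen, 131 x 15 x 17 mm. Four trays look alike: two left, two right of the caps lying fixed over the middle of the table; which place is which varies. 160 x 80 x 26 mm (x, y, z), wall and floor 3 mm; origin: centre of its underside, on the table; x points away from the robot. Its key's housing, 30 mm high, is at its front.
- key_marker_top (a point): Centre of the top face of the round white tally key, 29 mm across, of the tray that holds the marker pen; it moves with the key. Key up: 49 mm above the table; fully down: 39 mm, still proud of its housing (46 x 70 x 30 mm), which is centred 103 mm in front (-x) of the tray's origin.
- key_marker (a joint): How far this key is pushed down: 0 up, 0.010 m fully down. It moves straight down against about 3 N of friction to a stop and stays where it is left (no return spring); the key's top gives springily by up to 5 mm, 5 N per mm, which is not counted. It counts as down from 7 mm.
- item_marker: The thing in that tray, loose: a blue and white marker pen, 131 x 15 x 17 mm; lies on the tray floor 3 mm above the table, origin at the centre of its underside. Not to be disturbed.
- stray_cap_1: Loose white screw cap on the table in front of the left-hand trays, 47 mm across, 14 mm high; origin under its centre. Not to be disturbed.
- stray_cap_2: Loose white screw cap on the table in front of the right-hand trays, 47 mm across, 14 mm high; origin under its centre. Not to be disturbed.
- tape: Loose roll of packing tape lying flat to the left of the trays, 105 mm across, 48 mm high; origin under its centre. Not to be disturbed.
- labels: Loose stack of labels to the right of the trays, 88 x 105 x 9 mm; origin under its centre. Not to be disturbed.

How it is judged:
On the way, in this order (a step that is already met when the one before it is completed fails the run):
1. the fingers push the screw cap tray's key down (at least 7 of 10 mm) while the tweezers tray's key is still up (value of joint key_cap above 0.007 m and value of joint key_tweezers below 0.003 m and contact force between the fingers and tray_cap above 0.3 N), for 0.02 s.
2. the fingers push the tweezers tray's key down (at least 7 of 10 mm) (value of joint key_tweezers above 0.007 m and contact force between the fingers and tray_tweezers above 0.3 N), for 0.02 s.
At the end, for the whole second after the job is handed in: The keys of the screw cap and tweezers trays are down (at least 7 of their 10 mm), those of the syringe and marker pen trays are up (less than 3 mm down), and no loose thing has moved more than 15 mm (value of joint each of key_cap, key_tweezers above 0.007 m and value of joint each of key_syringe, key_marker below 0.003 m and distance of each of item_cap, item_tweezers, item_syringe, item_marker, stray_cap_1, stray_cap_2, tape, labels from where it was at the start of the episode below 0.015 m); the robot touches nothing.
It fails at once if the key of the syringe or marker pen tray is pushed down (3 mm or more) (value of joint any of key_syringe, key_marker above 0.003 m).
It fails at once if a loose thing in the trays or on the table is lifted or moved by more than 15 mm (distance of any of item_cap, item_tweezers, item_syringe, item_marker, stray_cap_1, stray_cap_2, tape, labels from where it was at the start of the episode above 0.015 m).
It fails at once if a tray or its key is pressed with more than 30 N (contact force between any of the fingers, the arm and tray_cap above 30 N or contact force between any of the fingers, the arm and tray_tweezers above 30 N or contact force between any of the fingers, the arm and tray_syringe above 30 N or contact force between any of the fingers, the arm and tray_marker above 30 N).
It also fails if it takes over 53 s, if anything falls off the work surface, if the arm or the gripper's body presses on something with over 40 N, if the wrist force passes 120 N, or if a joint passes its speed limit or range.

ROBOT

A 7-joint arm with a two-finger parallel gripper is mounted at the origin on the work surface; the furniture and walls round the work are solid. World frame = base frame: x ahead of the robot, y to its left, z up, the work surface at z = 0. Lengths are in m, angles in rad, forces in N, time in s.
With the tool pointing down it reaches from about 0.4 to 0.85 m from the base axis. Payload 10.4 kg.
Tool frame: the origin (TCP) lies at the very end of the fingers, on their centre line; the grasp point (between the pads) lies 19 mm behind it; z points along the fingers, y is the line along which they close (so a half turn about z gives the same grasp; the last joint's range is limited). The gripper opens to 87 mm and grips with 3 to 60 N. Pads are 19 mm wide; open, the fingers measure 117 mm over their backs; the gripper's body (75 mm by 190 mm) begins 51 mm behind the grasp point.
Start: joints at [1.177, 0.332, -0.065, 1.46, 0.022, 1.35, -0.088], TCP at [0.226, -0.583, 0.223] pointing down, gripper open.
Joint ranges: [-2.6, 2.6], [-0.5, 2.12], [-1.47, 1.34], [0.16, 2.42], [-1.27, 4.41], [0.06, 2.06], [-2.6, 2.6]. Speed limits (rad/s): [2.22, 2.22, 2.79, 2.79, 3.14, 3.14, 3.14].

INTERFACE

Orientations are given as a unit quaternion [x, y, z, w].
In Python, from bench import * gives the robot as it stands.
- The arm moves only by the tool step_arm, never from a script. Its arguments are lists of equal length, an entry for each row: "delta_pos": the shift along the world's x, y, z in units of 25 mm (1.0 is 25 mm), a list of three; "turn": the turn about the world's z in units of 0.12 rad (1.0 is 0.12 rad). In form: {"delta_pos": [[tx, ty, tz], ...], "turn": [turn, ...]}. A call has 1 to 12 rows; each row shifts and turns the commanded pose from where the row before left it; what a row does not reach is not made up. A row lasts 1/10 s, in which the tool goes at most 50 mm and 8.59 degrees, less where a joint would pass 70% of its speed; a pose out of reach is approached as far as the arm can. A call with a number of a shift or a turn outside -1 to 1 is refused whole. A call with a gripper value outside its range is refused whole. "grip" is the closure, from 0 (fully open) to 1 (shut), set as the call begins (left out, the last holds). The fingers move at their own pace and stop on an object; "newtons" is the grip in N (left out, the last holds). Time passes only in rows, so rows that do not move let the fingers close. It gives the time, the measured TCP pose, the force, the opening and the grip force at its end, in the units of the state.
- read_state(): the state, without advancing time (a new reading comes with each control period).
- camera(name): name is "side" or "top" or "wrist"; returns a dict with "image" (400x640x3 uint8, red, green, blue), "z_map" (400x640 float32, m along the optical axis (not along the pixel's ray), 0 where there is no reading), "mtx" (3x3 intrinsics, pixels), "dist" ([k1, k2, p1, p2, k3] as OpenCV has them; the pictures are not rectified), "view" (4x4, takes a point from world to camera coordinates). Camera axes: x right, y up, looking along -z (the intrinsics and any distortion apply to the point x, -y, -z); pixel columns grow to the right and rows downward; lengths in m; the calibration is good to about 2 mm. A picture is of the moment at which its call begins.
- close_job(): hands the job in; it is judged then, once.
The state is a dict: "time": time; "joint_positions": joint angles; "joint_vel": joint speeds; "joint_torque": joint torques, N m; "ee_pos": TCP position; "eef_rot": TCP orientation; "ft_force": force on the tool from outside, world axes, zero at the start; "torque": the same for the moment, N m; "width": finger opening in m; "grip_force": force on a finger pad.
Only numpy, scipy, OpenCV 4.12 (cv2) and the standard library are available. Lean on these libraries where they do the work, as an engineer would, in place of code of your own. Each camera call takes 0.05 s, during which the arm holds its last target. There are 200 camera calls.

## Working session

There is one attempt and no reset: what is moved stays moved. The work goes in short steps, Python scripts to look and compute and a tool call to move; the robot and the scene stay as the last step left them, time stands still between calls to the robot, and variables do not carry over. Pictures are saved under pics/ and viewed, at most 10 in all, crops included, and the job is handed in when it is done.

Besides the shell and the picture viewer there is one more tool, called as name(argument=value, ...), one argument or row to a line, values as JSON. step_arm: Moves the arm, as the interface text tells. Shifts and turns lie within -1 to 1; 1 stands for 25 mm of shift or 0.12 rad of turn. Its arguments: {"type":"object","properties":{"delta_pos":{"type":"array"},"turn":{"type":"array"},"grip":{"type":"number"},"newtons":{"type":"number"}},"required":["delta_pos","turn"]}

```bash
mkdir -p pics
cat > h.py <<'E'
from bench import *
import numpy as np, cv2
def snap(n,f):
    c=camera(n); cv2.imwrite('pics/'+f,c['image'][:,:,::-1].copy()); np.savez('pics/'+f+'.npz',**c); return c
def world(c,u,v,z=None):
    p=cv2.undistortPoints(np.array([[[u,v]]],float),c['mtx'],c['dist'])[0,0]
    T=np.linalg.inv(c['view']); d=T[:3,:3]@np.array([p[0],-p[1],-1]); o=T[:3,3]
    s=float(c['z_map'][int(round(v)),int(round(u))]) if z is None else (z-o[2])/d[2]
    return o+s*d
E
python3 - <<'E'
from h import *
s=read_state(); print(s['time'],s['ee_pos'],s['eef_rot'],s['width'])
snap('top','top1.png'); snap('side','side1.png')
E
```

```text
0.0 [ 0.22633073 -0.58214773  0.22176941] [ 9.82853931e-01  1.84384439e-01 -1.83285212e-04 -7.03597001e-04] 0.08705164632911155
```

View pics/top1.png

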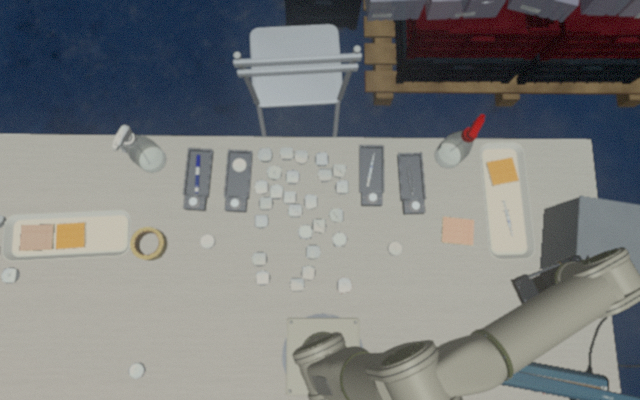

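View pics/side1.png

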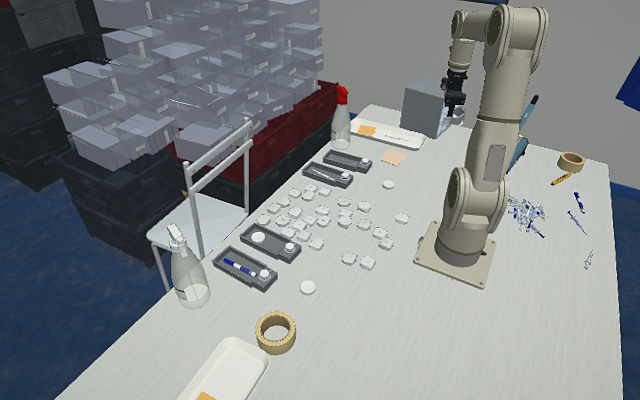

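The top view shows the marker tray (198,180), the cap tray (238,180), and two trays on the right (371,175) and (411,183) that I can't tell apart yet. I'll zoom in and compute the key positions.

Run:
```python
from h import *
c=dict(np.load('pics/top1.png.npz')); s=dict(np.load('pics/side1.png.npz'))
a=cv2.resize(c['image'][140:220,180:260],(480,480),interpolation=3)
b=cv2.resize(c['image'][140:220,350:430],(480,480),interpolation=3)
d=cv2.resize(s['image'][145:195,295:385],(796,440),interpolation=3)
cv2.imwrite('pics/c1.png',cv2.resize(np.hstack([a,b]),(800,400))[:,:,::-1]); cv2.imwrite('pics/c2.png',d[:,:,::-1])
g=c['image']
for n,(u,v) in dict(mark=(194,201),cap=(236,203),r1=(373,197),r2=(407,205),stray1=(207,241),stray2=(395,248)).items():
    w=g[v-9:v+10,u-9:u+10].min(axis=2)
    if n[0]!='s':
        m=(w>150).astype(np.uint8); k,l,st,ce=cv2.connectedComponentsWithStats(m)
        i=1+np.argmin(np.hypot(*(ce[1:]-9).T)+100*(st[1:,4]<15)); u2,v2=ce[i]+[u-9,v-9]; ar=st[i,4]
    else: u2,v2,ar=u,v,0
    print(n,round(u2,1),round(v2,1),ar,world(c,u2,v2,.049 if n[0]!='s' else .014).round(4),world(c,u2,v2).round(4))
```

```text
mark 192.8 201.0 69 [0.4813 0.4203 0.049 ] [0.4828 0.4222 0.041 ]
cap 234.4 202.7 73 [0.4764 0.2867 0.049 ] [0.4768 0.287  0.0468]
r1 372.2 196.9 67 [ 0.4981 -0.1604  0.049 ] [ 0.4998 -0.1615  0.0409]
r2 414.0 204.8 44 [ 0.4727 -0.296   0.049 ] [ 0.4731 -0.2965  0.0468]
stray1 207 241 0 [0.356  0.3762 0.014 ] [0.3563 0.3768 0.0111]
stray2 395 248 0 [ 0.3353 -0.2364  0.014 ] [ 0.3356 -0.237   0.0108]
```

View pics/c1.png

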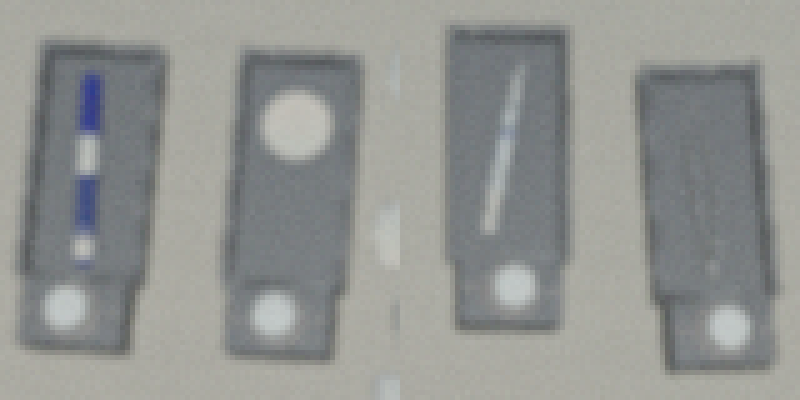

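View pics/c2.png

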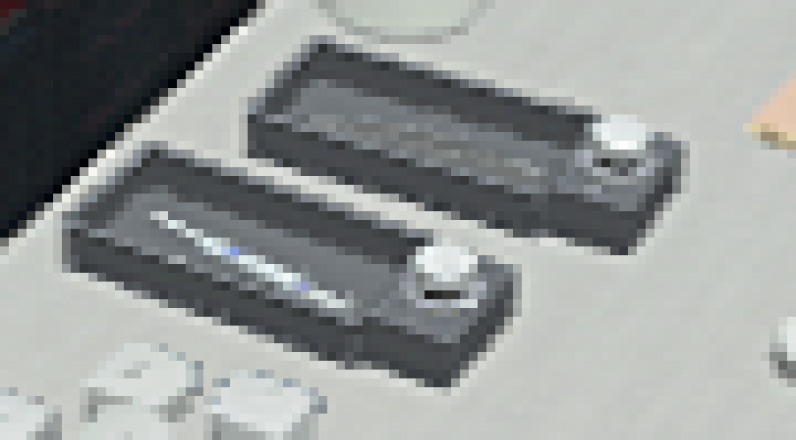

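In the right-hand pair, (371,175) holds the white and blue syringe, with its key at (372,197). (411,183) holds the grey V of the tweezers, with its key at (416,205). On the left, the marker tray is outermost and the cap tray is inner, with its key at (234,203). I'll move to the cap key with the fingers shut.

step_arm(
  delta_pos=[
    [0.42, 0.97, 0],
    [0.42, 0.97, 0],
    [0.42, 0.97, 0],
    [0.42, 0.97, 0],
    [0.42, 0.97, 0],
    [0.42, 0.97, 0],
    [0.42, 0.97, 0],
    [0.42, 0.97, 0],
    [0.42, 0.97, 0],
    [0.42, 0.97, 0],
    [0.42, 0.97, 0],
    [0.42, 0.97, 0],
  ],
  turn=[-0.25, -0.25, -0.25, -0.25, -0.25, -0.25, -0.25, -0.25, -0.25, -0.25, -0.25, -0.25],
  grip=1,
  newtons=10,
)

```text
time: 1.3
ee_pos: [0.3526, -0.2904, 0.2223]
eef_rot: [1.0, 0.005, -0.0, -0.0]
ft_force: [0.4, -0.7, 0.4]
width: 0.0029
grip_force: 0.0
```

step_arm(
  delta_pos=[
    [0.37, 0.97, 0],
    [0.37, 0.97, 0],
    [0.37, 0.97, 0],
    [0.37, 0.97, 0],
    [0.37, 0.97, 0],
    [0.37, 0.97, 0],
    [0.37, 0.97, 0],
    [0.37, 0.97, 0],
    [0.37, 0.97, 0],
    [0.37, 0.97, 0],
    [0.37, 0.97, 0],
    [0.37, 0.97, 0],
  ],
  turn=[0, 0, 0, 0, 0, 0, 0, 0, 0, 0, 0, 0],
)

```text
time: 2.5
ee_pos: [0.4636, 0.0005, 0.2224]
eef_rot: [1.0, 0.005, -0.0, 0.0]
ft_force: [0.2, -0.1, -0.3]
width: 0.0003
grip_force: 0.0
```

step_arm(
  delta_pos=[
    [0, 0.96, 0],
    [0, 0.96, 0],
    [0, 0.96, 0],
    [0, 0.96, 0],
    [0, 0.96, 0],
    [0, 0.96, 0],
    [0, 0.96, 0],
    [0, 0.96, 0],
    [0, 0.96, 0],
    [0, 0.96, 0],
    [0, 0, 0],
    [0, 0, 0],
  ],
  turn=[0, 0, 0, 0, 0, 0, 0, 0, 0, 0, 0, 0],
)

```text
time: 3.7
ee_pos: [0.4632, 0.2394, 0.2222]
eef_rot: [1.0, 0.006, -0.0, 0.0]
ft_force: [0.6, -0.7, 1.2]
width: 0.0
grip_force: 0.0
```

Run:
```python
from h import *
c=snap('wrist','w1.png'); s=read_state(); print(s['time'],s['ee_pos'],s['eef_rot'],s['width'],s['ft_force'])
for y in (.42,.287):
    p=c['view']@np.array([.477,y,.049,1]); q=c['mtx']@np.array([p[0],-p[1],-p[2]]); print(q[:2]/q[2])
```

```text
3.75 [0.46350392 0.23867566 0.22223987] [ 9.99986276e-01  5.21943536e-03 -3.01486328e-04  3.37513685e-04] 0.0001916114694547765 [-0.67181487 -1.33804664 -0.12262555]
[152.99894507 169.98638255]
[277.3827241  171.46319531]
```

View pics/w1.png

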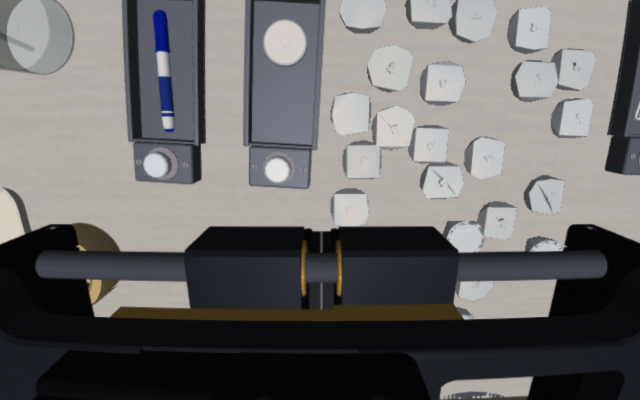

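The wrist view shows the cap tray's key top at about (277,169), where I predicted (277,171.5). The marker tray's key is at (156,165). I'll refine the position, and re-measure the tweezers key, which my crop window clipped.

```bash
cat >> h.py <<'E'
def blob(c,u,v,r,z=.049,t=150):
    w=c['image'][v-r:v+r+1,u-r:u+r+1].min(axis=2); k,l,st,ce=cv2.connectedComponentsWithStats((w>t).astype(np.uint8))
    i=l[r,r]; p=ce[i]+[u-r,v-r]; return p.round(1),st[i],world(c,*p,z).round(4),world(c,*p).round(4)
E
python3 - <<'E'
from h import *
c=dict(np.load('pics/w1.png.npz'))
for t in (150,190,215): print(blob(c,277,169,22,t=t))
c=dict(np.load('pics/top1.png.npz')); print(blob(c,416,205,9)); print(blob(c,235,203,9))
E
```

```text
(array([276.6, 170.1]), array([ 10,  11,  25,  25, 486], dtype=int32), array([0.4786, 0.2879, 0.049 ]), array([0.4787, 0.2878, 0.0497]))
(array([276.6, 170. ]), array([ 11,  12,  23,  23, 408], dtype=int32), array([0.4786, 0.2879, 0.049 ]), array([0.4787, 0.2877, 0.0497]))
(array([276.7, 170. ]), array([ 12,  13,  21,  21, 351], dtype=int32), array([0.4786, 0.2878, 0.049 ]), array([0.4787, 0.2877, 0.0497]))
(array([415.2, 204.9]), array([ 4,  5,  9,  9, 65], dtype=int32), array([ 0.4726, -0.3   ,  0.049 ]), array([ 0.4727, -0.3001,  0.0485]))
(array([234.4, 202.7]), array([ 4,  4, 10, 10, 73], dtype=int32), array([0.4764, 0.2867, 0.049 ]), array([0.4768, 0.287 , 0.0468]))
```

step_arm(
  delta_pos=[
    [0.3, 0.98, 0],
    [0.3, 0.98, 0],
    [0, 0, -0.9],
    [0, 0, -0.9],
    [0, 0, -0.9],
    [0, 0, -0.9],
    [0, 0, -0.9],
    [0, 0, -0.9],
    [0, 0, -0.6],
    [0, 0, -0.4],
    [0, 0, 0],
    [0, 0, 0],
  ],
  turn=[0, 0, 0, 0, 0, 0, 0, 0, 0, 0, 0, 0],
)

```text
time: 4.95
ee_pos: [0.4789, 0.2886, 0.0633]
eef_rot: [1.0, 0.005, 0.0, -0.0]
ft_force: [1.0, 0.1, 0.9]
width: 0.0003
grip_force: 0.0
```

step_arm(
  delta_pos=[
    [0, 0, -0.2],
    [0, 0, -0.2],
    [0, 0, -0.1],
    [0, 0, -0.1],
    [0, 0, -0.1],
    [0, 0, -0.1],
    [0, 0, -0.1],
    [0, 0, -0.05],
    [0, 0, -0.05],
    [0, 0, 0],
    [0, 0, 0],
  ],
  turn=[0, 0, 0, 0, 0, 0, 0, 0, 0, 0, 0],
)

```text
time: 6.05
ee_pos: [0.4785, 0.2884, 0.0379]
eef_rot: [1.0, 0.005, 0.0, 0.0]
ft_force: [-2.5, -3.2, 7.7]
width: 0.0009
grip_force: 3.8
```

7.7 N exceeds the 3 N friction at z = 0.038, so the key is on its stop. I'll lift and check.

step_arm(
  delta_pos=[
    [0, 0, 0.3],
    [0, 0, 0.6],
    [0, 0, 0.9],
    [0, 0, 1],
    [0, 0, 1],
    [0, 0, 1],
    [0, 0, 1],
    [0, -0.5, 1],
    [0, -1, 0.5],
    [0, -0.5, 0],
    [0, 0, 0],
    [0, 0, 0],
  ],
  turn=[0, 0, 0, 0, 0, 0, 0, 0, 0, 0, 0, 0],
)

```text
time: 7.25
ee_pos: [0.4781, 0.2386, 0.2195]
eef_rot: [1.0, 0.005, -0.0, 0.0]
ft_force: [-0.0, 0.5, 0.1]
width: 0.0008
grip_force: 0.0
```

Run:
```python
from h import *
c=snap('wrist','w2.png'); s=read_state(); print(s['ee_pos'])
p=c['view']@np.array([.4786,.288,.039,1]); q=c['mtx']@np.array([p[0],-p[1],-p[2]]); u,v=(q[:2]/q[2]).round().astype(int); print(u,v)
print(blob(c,u,v,25,.039))
p=c['view']@np.array([.482,.421,.049,1]); q=c['mtx']@np.array([p[0],-p[1],-p[2]]); u,v=(q[:2]/q[2]).round().astype(int)
print(blob(c,u,v,25))
```

```text
[0.47792529 0.23914865 0.21943732]
277 182
(array([277.1, 182.5]), array([ 13,  14,  25,  24, 458], dtype=int32), array([0.4785, 0.2879, 0.039 ]), array([0.4785, 0.2879, 0.0388]))
(array([154.5, 179.1]), array([ 17,  12,  24,  25, 446], dtype=int32), array([0.4832, 0.4208, 0.049 ]), array([0.4829, 0.4216, 0.0474]))
```

Depth puts the cap key's top at 0.039, so it is fully down. The marker key is still up. Next is the tweezers side.

step_arm(
  delta_pos=[
    [-0.05, -0.98, 0],
    [-0.05, -0.98, 0],
    [-0.05, -0.98, 0],
    [-0.05, -0.98, 0],
    [-0.05, -0.98, 0],
    [-0.05, -0.98, 0],
    [-0.05, -0.98, 0],
    [-0.05, -0.98, 0],
    [-0.05, -0.98, 0],
    [-0.05, -0.98, 0],
  ],
  turn=[0, 0, 0, 0, 0, 0, 0, 0, 0, 0],
)

```text
time: 8.3
ee_pos: [0.4658, -0.0063, 0.2194]
eef_rot: [1.0, 0.006, -0.001, -0.0]
ft_force: [-0.1, 0.9, -0.0]
width: 0.0006
grip_force: 0.0
```

step_arm(
  delta_pos=[
    [0, -0.98, 0],
    [0, -0.98, 0],
    [0, -0.98, 0],
    [0, -0.98, 0],
    [0, -0.98, 0],
    [0, -0.98, 0],
    [0, -0.98, 0],
    [0, -0.98, 0],
    [0, -0.98, 0],
    [0, -0.98, 0],
    [0, 0, 0],
    [0, 0, 0],
  ],
  turn=[0, 0, 0, 0, 0, 0, 0, 0, 0, 0, 0, 0],
)

```text
time: 9.5
ee_pos: [0.4664, -0.2505, 0.2192]
eef_rot: [1.0, 0.006, -0.0, -0.001]
ft_force: [0.6, 0.5, -0.3]
width: 0.0005
grip_force: 0.0
```

Run:
```python
from h import *
c=snap('wrist','w3.png'); s=read_state(); print(s['ee_pos'])
for y in (-.3,-.1604):
    p=c['view']@np.array([.4735 if y<-.2 else .499,y,.049,1]); q=c['mtx']@np.array([p[0],-p[1],-p[2]]); u,v=(q[:2]/q[2]).round().astype(int); print(u,v)
    print(blob(c,u,v,25))
```

```text
[ 0.46651046 -0.249983    0.21943079]
368 179
(array([368.4, 178.6]), array([ 13,  13,  25,  24, 476], dtype=int32), array([ 0.4741, -0.3002,  0.049 ]), array([ 0.4741, -0.3001,  0.0491]))
236 154
(array([237.4, 152.4]), array([ 14,  11,  26,  26, 502], dtype=int32), array([ 0.5005, -0.1612,  0.049 ]), array([ 0.5005, -0.1614,  0.0497]))
```

View pics/w3.png

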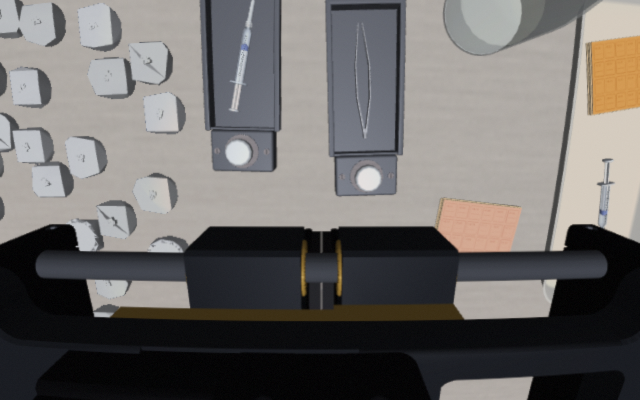

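The wrist view confirms the right tray holds the tweezers, with its key at (368,179), i.e. (0.474, -0.300, 0.049). The syringe key is at (237,152).

step_arm(
  delta_pos=[
    [0.15, -1, 0],
    [0.15, -1, 0],
    [0, 0, -0.9],
    [0, 0, -0.9],
    [0, 0, -0.9],
    [0, 0, -0.9],
    [0, 0, -0.9],
    [0, 0, -0.9],
    [0, 0, -0.5],
    [0, 0, -0.35],
    [0, 0, 0],
    [0, 0, 0],
  ],
  turn=[0, 0, 0, 0, 0, 0, 0, 0, 0, 0, 0, 0],
)

```text
time: 10.75
ee_pos: [0.4741, -0.3015, 0.0646]
eef_rot: [1.0, 0.006, 0.0, 0.0]
ft_force: [0.4, -0.5, 0.4]
width: 0.0003
grip_force: 0.0
```

step_arm(
  delta_pos=[
    [0, 0, -0.2],
    [0, 0, -0.2],
    [0, 0, -0.1],
    [0, 0, -0.1],
    [0, 0, -0.1],
    [0, 0, -0.1],
    [0, 0, -0.1],
    [0, 0, -0.05],
    [0, 0, -0.05],
    [0, 0, 0],
    [0, 0, 0],
  ],
  turn=[0, 0, 0, 0, 0, 0, 0, 0, 0, 0, 0],
)

```text
time: 11.85
ee_pos: [0.4734, -0.3016, 0.0389]
eef_rot: [1.0, 0.005, -0.0, 0.0]
ft_force: [-1.9, 1.7, 4.2]
width: 0.0008
grip_force: 1.6
```

Down about 9.5 mm at 4.2 N. I'll press one more millimetre to be sure of the stop, then lift.

step_arm(
  delta_pos=[
    [0, 0, -0.05],
    [0, 0, 0],
    [0, 0, 0],
  ],
  turn=[0, 0, 0],
)

```text
time: 12.15
ee_pos: [0.4735, -0.3016, 0.038]
eef_rot: [1.0, 0.005, 0.0, 0.0]
ft_force: [-2.5, 0.4, 7.5]
width: 0.0001
grip_force: 3.8
```

step_arm(
  delta_pos=[
    [0, 0, 0.3],
    [0, 0, 0.6],
    [0, 0, 0.9],
    [0, 0, 1],
    [0, 0, 1],
    [0, 0, 1],
    [0, 0, 1],
    [0, 0.5, 1],
    [0, 1, 0.5],
    [0, 0.5, 0],
    [0, 0, 0],
    [0, 0, 0],
  ],
  turn=[0, 0, 0, 0, 0, 0, 0, 0, 0, 0, 0, 0],
)

```text
time: 13.35
ee_pos: [0.473, -0.2521, 0.2194]
eef_rot: [1.0, 0.005, -0.001, 0.0]
ft_force: [-0.6, -0.9, -0.4]
width: 0.0008
grip_force: 0.0
```

Run:
```python
from h import *
c=snap('wrist','w4.png'); s=read_state(); print(s['ee_pos'],s['ft_force'])
for P in ([.474,-.3,.039],[.5005,-.161,.049]):
    p=c['view']@np.array(P+[1]); q=c['mtx']@np.array([p[0],-p[1],-p[2]]); u,v=(q[:2]/q[2]).round().astype(int); print(blob(c,u,v,25,P[2]))
```

```text
[ 0.47281502 -0.25248149  0.21919587] [-0.04256659 -0.47252822 -0.46785805]
(array([365.1, 182.9]), array([ 13,  13,  25,  24, 448], dtype=int32), array([ 0.474 , -0.3001,  0.039 ]), array([ 0.4742, -0.3   ,  0.04  ]))
(array([236.1, 158.8]), array([ 14,  14,  25,  25, 497], dtype=int32), array([ 0.5005, -0.1613,  0.049 ]), array([ 0.5005, -0.1614,  0.0492]))
```

The tweezers key is down and the syringe key is up, so I'll hand in.

```bash
python3 -c "
from bench import *
print(close_job())"
```

```text
the job is handed in; nothing more can be done
None
```

The screw cap tray's key and then the tweezers tray's key were pushed fully down (about 7.5 N each), the syringe and marker keys measured still up, the arm is withdrawn, and the job is handed in (no verdict was returned).

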